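# Show a tube's tip to the inspection camera

## Robot

A 6-joint arm with a two-finger parallel gripper is mounted at the origin on the work surface. World frame = base frame: x ahead of the robot, y to its left, z up, the work surface at z = 0. Lengths are in m, angles in rad, forces in N, time in s.
With the tool pointing down it reaches from about 0.35 to 0.8 m from the base axis. Payload 7.3 kg.
Tool frame: the origin (TCP) lies at the very end of the fingers, on their centre line; the grasp point (between the pads) lies 19 mm behind it; y points along the fingers, z is the direction in which the jaws open and shut, and the axes are right-handed (so a half turn about y gives the same grasp; the last joint's range is limited). The gripper opens to 85 mm and grips with 20 to 120 N. Pads are 22 mm wide; open, the fingers measure 114 mm over their backs; the gripper's body (76 mm by 85 mm) begins 54 mm behind the grasp point. The pads swing forward as they close: fully open they stand 13 mm farther back than shut.
Start: joints at [-1.429, 0.342, 1.524, -0, 1.275, -0.146], TCP at [0.149, -0.503, 0.231] pointing down, gripper open.
Joint ranges: [-2.53, 2.53], [-0.77, 2.02], [0.04, 2.7], [-1, 4.14], [0.28, 2.66], [-3.11, 3.11]. Speed limits (rad/s): [2.57, 2.57, 3.14, 3.14, 3.14, 3.14].

## Interface

Orientations are given as a rotation vector (axis times angle).
In Python, from bench import * gives the robot as it stands.
- The arm moves only by the tool send_rows, never from a script. Its argument "steps" is a list of rows, each a list of 7 numbers: the opening in per cent of the stroke, from 0 (shut) to 100 (fully open), then the shift along the tool's x, y, z in m, then the turn, a rotation vector about the tool's x, y, z in rad. A call has 1 to 5 rows; each row shifts and turns the commanded pose from where the row before left it, along the tool's axes as they then stand; what a row does not reach is not made up. A row lasts 1/8 s, in which the tool goes at most 62.5 mm and 10.7 degrees, less where a joint would pass 70% of its speed; a pose out of reach is approached as far as the arm can. A call is refused whole if a number of a shift passes 0.0625 or a number of a turn 0.188, either way. A call with a gripper value outside its range is refused whole. The fingers move at their own pace and stop on an object; "newtons" is the grip in N (left out, the last holds). Time passes only in rows, so rows that do not move let the fingers close. It gives the time, the measured TCP pose, the force and the opening at its end, in the units of the state.
- sense(): the state, without advancing time (a new reading comes with each control period).
- grab_frame(name): name is "scene" or "top"; returns the picture (384x512x3 uint8, red, green, blue); there is no depth.
- camera_params(name): a dict with "camera_matrix" (3x3 intrinsics, pixels), "extrinsics" (4x4, takes a point from camera to world coordinates). Camera axes: x right, y down, z forward; pixel columns grow to the right and rows downward; lengths in m; the calibration is good to about 2 mm. A picture is of the moment at which its call begins. camera_params takes no time and is no camera call.
- hand_in(): hands the job in, once; it reports no verdict.
The state is a dict: "t": time; "joint_pos": joint angles; "qd": joint speeds; "tau": joint torques, N m; "position": TCP position; "tool_rot": TCP orientation; "wrist_force": force on the tool from outside, world axes, zero at the start; "ft_torque": the same for the moment, N m; "finger_gap": finger opening in m.
Only numpy, scipy, OpenCV 4.12 (cv2) and the standard library are available. Lean on these libraries where they do the work, as an engineer would, in place of code of your own. Each camera call takes 0.05 s, during which the arm holds its last target. There are 200 camera calls.

## Task

Take the tall tube with the conical tip out of the blue rack and hold it up to the inspection camera: its tip about 50 mm in front of the lens, on the lens's line of sight, with the whole tube in line with the lens so that the tip points straight at it. Finish while still holding the tube there, still and in the air; do not touch the camera, and leave the two short tubes in the rack, the well plate and the jar where they are.

Things in the scene. Friction and masses are not known exactly. Their poses are not given: they have to be found in the camera images.
- tube_centre (a point): Centre (half-way up) of the one tall screw-cap tube in the rack. 115 mm long, about 60 g; off-white body 29 mm in diameter, tapering over the lowest 18 mm to a 10 mm flat tip; white cap 34 mm in diameter on the top 18 mm, the cap's middle 48.5 mm above this point. z runs from tip to cap.
- tube_tip (a point): Middle of the tall tube's conical tip, at its lower end, 57.5 mm below its centre.
- tube: The same tall tube; origin at its tip, z from tip to cap. It stands upright and loose in its hole (about 1.5 mm of play all round), tip on the rack's 4 mm thick floor: lift it straight up, 65 mm to be clear of the rack, 90 mm to pass over the short tubes.
- rack: Blue tube rack, fixed to the bench, 64 by 217 mm and 57 mm high, origin at the centre of its underside. One row of four round holes along its y axis, at y = -75, -25, 25 and 75 mm; in three of them stand the tall tube and two short tubes, in any order. Nothing stands beside the row in the rack's x directions.
- short_a: One of two like short screw-cap tubes in the rack, flat-bottomed, 85 mm long (top 89 mm above the bench), same body and cap diameters as the tall tube; to be left there. Origin at the middle of its underside.
- short_b: The other short tube; to be left there. Origin at the middle of its underside.
- camera: Inspection camera fixed to the bench: grey foot 110 by 100 mm, two cheeks 87 mm high, between them a white head 50 mm in diameter with a black lens barrel 40 mm in diameter that looks up and along the body's -x, 36 degrees (0.62 rad) off vertical. Origin on the bench under the head's tilt axis; the lens front is 111 mm up and 29 mm towards -x from it.
- focus (a point): The point in the air where the tube's tip belongs: on the lens's line of sight, 50 mm in front of the lens, about 151 mm above the bench. Its z axis points along the line of sight away from the lens (up and along the camera's -x): the tube's z (tip to cap) is to lie along it.
- plate: Clear multiwell plate lying on the bench, 127 by 85 mm, 20 mm high; to be left alone. Origin at the middle of its underside.
- jar: Closed jar with a white lid, 64 mm in diameter, 85 mm high, on the bench; to be left alone. Origin at the middle of its underside.
There are look-alikes about, which are no part of the job. Several things have the shape of the camera; the one meant has the colours described above.

How it is judged:
On the way:
1. the tall tube is drawn clear of the rack, held by the fingers (height (world z) of tube_tip above 0.065 m and contact force between the fingers and tube above 1 N and contact force between tube and rack below 0.05 N), for 0.1 s.
At the end, for the whole second after the job is handed in: The tall tube is held by the fingers alone, still, with its tip within 18 mm of the point 50 mm in front of the lens on its line of sight, cap away from the lens, and its axis within 0.17 rad (10 degrees) of the line of sight; short tubes, plate and jar are within 20 mm of where they stood (distance between tube_tip and focus below 0.018 m and angle between the z axis of tube and the z axis of focus, either way round below 0.17 rad and z of tube_centre in the frame of focus above 0.03 m and height (world z) of tube_tip above 0.12 m and contact force between the fingers and tube above 1 N and contact force between tube and rack below 0.05 N and contact force between tube and camera below 0.05 N and linear speed of tube below 0.02 m/s and angular speed of tube below 0.15 rad/s and distance of each of short_a, short_b, plate, jar from where it was at the start of the episode below 0.02 m); the arm keeps its last pose, push and grip.
It fails at once if the camera is touched (contact force between any of the arm, the fingers, tube and camera above 2 N).
It fails at once if a short tube, the plate or the jar is shifted more than 20 mm (distance of any of short_a, short_b, plate, jar from where it was at the start of the episode above 0.02 m).
It also fails if it takes over 29 s, if anything falls off the work surface, if the arm or the gripper's body presses on something with over 40 N, if the wrist force passes 120 N, or if a joint passes its speed limit or range.

## Working session

There is one attempt and no reset: what is moved stays moved. The work goes in short steps, Python scripts to look and compute and a tool call to move; the robot and the scene stay as the last step left them, time stands still between calls to the robot, and variables do not carry over. Pictures are saved under pics/ and viewed, about 8 in all and at most 12, crops included, and the job is handed in when it is done.

Besides the shell and the picture viewer there is one more tool, called after "Request:" as name([rows], argument=value, ...), one row to a line, values as JSON. send_rows: Moves the arm, as the interface text tells. Its arguments: {"type":"object","properties":{"steps":{"type":"array","items":{"type":"array","items":{"type":"number"}}},"newtons":{"type":"number"}},"required":["steps"]}

```bash
mkdir -p pics; python3 - <<'E'
from bench import *
import cv2,numpy as np
for n in("scene","top"):
    im=grab_frame(n); cv2.imwrite(f"pics/{n}0.png",im[:,:,::-1]); np.save(f"{n}0.npy",im)
    p=camera_params(n); print(n,np.round(p["camera_matrix"],1).tolist(),np.round(p["extrinsics"],3).tolist())
print(sense())
E
```

```text
scene [[487.1, 0.0, 256.0], [0.0, 487.1, 195.0], [0.0, 0.0, 1.0]] [[-0.577, 0.645, -0.501, 1.256], [0.817, 0.446, -0.366, 0.51], [-0.013, -0.621, -0.784, 1.212], [0.0, 0.0, 0.0, 1.0]]
top [[353.7, 0.0, 251.8], [0.0, 353.7, 188.6], [0.0, 0.0, 1.0]] [[0.018, -0.981, 0.193, 0.317], [-0.999, -0.024, -0.026, 0.001], [0.03, -0.192, -0.981, 1.197], [0.0, 0.0, 0.0, 1.0]]
{'t': 0.1, 'joint_pos': array([-1.42899571e+00,  3.42680617e-01,  1.52489224e+00, -1.07990133e-05,
        1.27545938e+00, -1.45974652e-01]), 'qd': array([ 4.48408755e-04, -2.30612328e-03, -1.64643123e-03,  1.51037502e-04,
        1.74511173e-04,  6.95002694e-05]), 'tau': array([ 1.73627272e-03, -4.34447551e+01, -2.46491021e+01, -1.87972814e-04,
        4.66977130e-03,  1.71743409e-06]), 'position': array([ 0.14898455, -0.5030391 ,  0.23069138]), 'tool_rot': array([-0.2994941 ,  2.06848752, -2.06548082]), 'wrist_force': array([0.98884364, 0.07335056, 0.14267029]), 'ft_torque': array([-0.05942263,  0.01011205,  0.01487246]), 'finger_gap': 0.08550864104735995}
```

View pics/scene0.png

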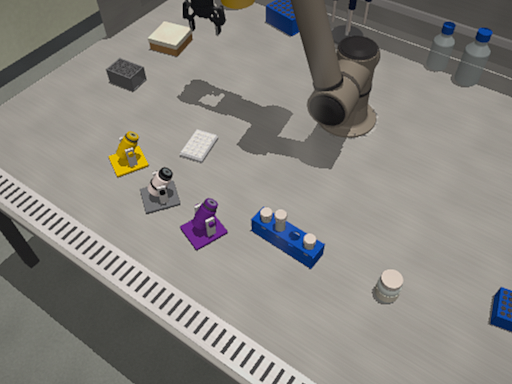

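View pics/top0.png

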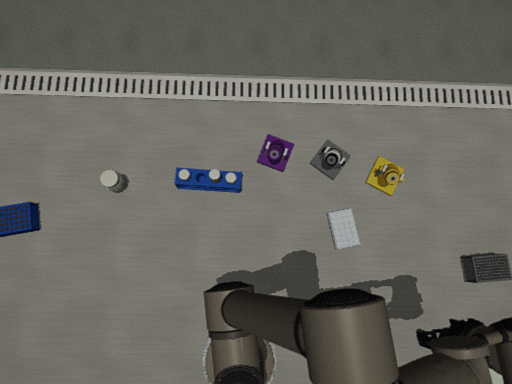

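The scene view shows the blue rack at (287,237), with caps at (266,214), (281,217) and (310,241). In the top view the caps are at (231,177), (214,174) and (184,174).

Look-alikes for the camera, as scene/top pixels:
- yellow: (128,152)/(386,175)
- grey foot with white head: (160,188)/(330,159)
- purple: (204,222)/(275,153)

Look-alikes for the rack are the blue boxes at (505,308) and (285,15). I choose the grey camera and the middle cap, which stands tallest, and will check both in a close crop.

```bash
python3 - <<'E'
import cv2,numpy as np
s=cv2.imread("pics/scene0.png");t=cv2.imread("pics/top0.png")
def c(i,u,v,w=100,h=75): return cv2.resize(i[v:v+h,u:u+w],(400,300),interpolation=cv2.INTER_CUBIC)
cv2.imwrite("pics/crop.png",np.vstack([np.hstack([c(s,240,195),c(s,120,150,80,60)]),np.hstack([c(t,165,150,80,60),c(t,300,130,80,60)])]))
E
```

```text
(no output)
```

View pics/crop.png

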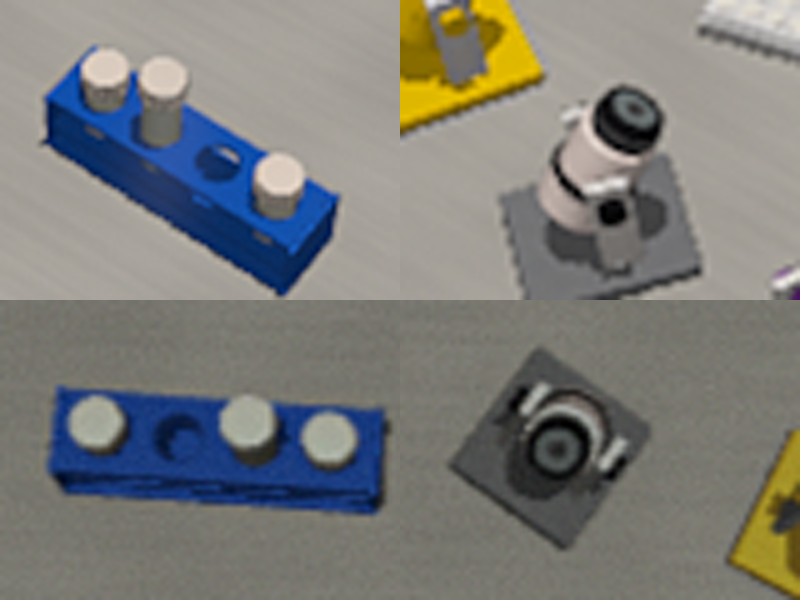

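The crop confirms the tall tube as the second from the camera end of the rack, at top (214.6,174.4) and scene (280.5,213.7), with its body showing above the rack. The inspection camera is the grey foot with white head and black lens. Its lens is at scene (165.6,172.3) and top (332,160).

```bash
cat >h.py <<'E'
from bench import *
import cv2,numpy as np
from scipy.spatial.transform import Rotation as R
def ray(n,uv):
    p=camera_params(n);E=p["extrinsics"];d=E[:3,:3]@np.linalg.solve(p["camera_matrix"],[*uv,1]);return E[:3,3],d/np.linalg.norm(d)
def onz(n,uv,z):
    o,d=ray(n,uv);return o+d*(z-o[2])/d[2]
def tri(a,b):
    o1,d1=ray("top",a);o2,d2=ray("scene",b)
    s=np.linalg.lstsq(np.c_[d1,-d2],o2-o1,rcond=None)[0];p=o1+d1*s[0];q=o2+d2*s[1];return (p+q)/2,np.linalg.norm(p-q)
E
python3 - <<'E'
from h import *
np.set_printoptions(precision=4,suppress=True)
print("tall cap top tri",tri((214.6,174.4),(280.5,213.7)),onz("top",(214.6,174.2),.119)[:2],onz("scene",(280.5,213.7),.119)[:2])
for nm,a,b in(("camside",(230.9,177.6),(266.2,211.7)),("far",(184.5,174.5),(310,238.2))):
    print(nm,onz("top",a,.089)[:2],onz("scene",b,.089)[:2],tri(a,b))
t=[(176.3,167.8),(241.8,172)]
print("rack back corners",[onz("top",u,.057)[:2] for u in t])
print("lens",tri((332,160),(165.6,172.3)))
c=np.array([onz("top",u,.01)[:2] for u in((328,139.4),(350,156.4),(333,180),(310,163.4))])
print("foot",c,c.mean(0)); 
for i in range(4): e=c[(i+1)%4]-c[i];print(np.linalg.norm(e),np.degrees(np.arctan2(e[1],e[0])))
# jar, plate approx
print("jar",onz("top",(110,178),.085),"plate",onz("top",(344,229),.02))
# segmentation check: foot
im=cv2.imread("pics/top0.png").astype(int);m=((im.max(2)<100)&(im.max(2)-im.min(2)<14)).astype(np.uint8);m[:135]=0;m[185:]=0;m[:,:305]=0;m[:,355:]=0
m=cv2.morphologyEx(m,cv2.MORPH_CLOSE,np.ones((5,5)))
k=max(cv2.findContours(m,0,2)[0],key=cv2.contourArea);r=cv2.minAreaRect(k);print("rect",r)
b=np.array([onz("top",u,.01)[:2] for u in cv2.boxPoints(r)]);print(b.mean(0))
for i in range(2): e=b[i+1]-b[i];print(np.linalg.norm(e),np.degrees(np.arctan2(e[1],e[0])))
s=sense();print(R.from_rotvec(s["tool_rot"]).as_matrix())
E
```

```text
tall cap top tri (array([0.5713, 0.0912, 0.1164]), np.float64(0.003605979449469472)) [0.5722 0.0895] [0.5722 0.0938]
camside [0.5695 0.0394] [0.5708 0.0449] (array([0.5693, 0.0414, 0.0852]), np.float64(0.0042157148814984825))
far [0.5759 0.1879] [0.5768 0.1947] (array([0.5756, 0.1911, 0.0847]), np.float64(0.00559751035931424))
rack back corners [array([0.6054, 0.2215]), array([0.5967, 0.005 ])]
lens (array([ 0.6316, -0.2835,  0.1044]), np.float64(0.0024820487077481176))
foot [[ 0.7347 -0.297 ]
 [ 0.6743 -0.3734]
 [ 0.5878 -0.311 ]
 [ 0.6451 -0.2318]] [ 0.6605 -0.3033]
0.09737928420526287 -128.3458746133063
0.10664525864187989 144.19123844799987
0.09780231193698295 54.11993878867602
0.11083540524207618 -36.0767504516373
jar [0.5594 0.4239 0.085 ] plate [ 0.4185 -0.341   0.02  ]
rect ((329.7459411621094, 159.2243194580078), (29.849712371826172, 31.099578857421875), 36.02737808227539)
[ 0.6626 -0.3016]
0.11497921957178577 -35.23323990033335
0.10458832453832648 -126.58294797050745
[[-0.9589 -0.0002  0.2838]
 [-0.2838  0.0014 -0.9589]
 [-0.0002 -1.     -0.0014]]
```

Measured positions:
- **Tall tube:** (0.572, 0.091), cap top at z ≈ 0.117 against 0.119 expected. Hole spacing is right.
- **Rack:** yaw ≈ -2.3°.
- **Camera:** lens ≈ (0.635, -0.283), viewing azimuth ≈ 144°, pointing back towards the robot. Focus ≈ (0.611, -0.266, 0.151).

The plan is to grip the cap from above with the jaws along the rack's x, lift, then tilt 36°.

Request:
send_rows([
  [100, 0, 0, 0, 0, -0.178, 0],
  [100, 0, 0, 0, 0, -0.178, 0],
  [100, 0, 0, 0, 0, -0.178, 0],
  [100, 0, 0, 0, 0, -0.178, 0],
  [100, 0, 0, 0, 0, -0.178, 0],
])

```text
t: 0.72
position: [0.149, -0.5032, 0.2309]
tool_rot: [-1.0, 1.489, -1.488]
wrist_force: [0.6, -0.2, 0.4]
finger_gap: 0.0854
```

Request:
send_rows([
  [100, 0, 0, 0, 0, -0.178, 0],
  [100, 0, 0, 0, 0, -0.175, 0],
  [100, -0.047, 0, 0.0307, 0, 0, 0],
  [100, -0.047, 0, 0.0307, 0, 0, 0],
  [100, -0.047, 0, 0.0307, 0, 0, 0],
])

```text
t: 1.35
position: [0.2473, -0.3646, 0.2309]
tool_rot: [-1.189, 1.24, -1.239]
wrist_force: [1.8, -0.8, 0.1]
finger_gap: 0.0848
```

Request:
send_rows([
  [100, -0.047, 0, 0.0307, 0, 0, 0],
  [100, -0.047, 0, 0.0307, 0, 0, 0],
  [100, -0.047, 0, 0.0307, 0, 0, 0],
  [100, -0.047, 0, 0.0307, 0, 0, 0],
  [100, -0.047, 0, 0.0307, 0, 0, 0],
])

```text
t: 1.98
position: [0.4102, -0.1359, 0.2312]
tool_rot: [-1.19, 1.239, -1.239]
wrist_force: [-0.0, -0.3, 0.6]
finger_gap: 0.0852
```

Request:
send_rows([
  [100, -0.047, 0, 0.0307, 0, 0, 0],
  [100, -0.047, 0, 0.0307, 0, 0, 0],
  [100, -0.047, 0, 0.0307, 0, 0, 0],
  [100, -0.047, 0, 0.0307, 0, 0, 0],
  [100, 0, 0, 0, 0, 0, 0],
])

```text
t: 2.6
position: [0.5407, 0.0485, 0.2303]
tool_rot: [-1.192, 1.236, -1.234]
wrist_force: [-0.3, -0.6, -1.7]
finger_gap: 0.0852
```

Request:
send_rows([
  [100, -0.0437, 0, 0.0293, 0, 0, 0],
  [100, 0, 0.05, 0, 0, 0, 0],
  [100, 0, 0, 0, 0, 0, 0],
  [100, 0, 0, 0, 0, 0, 0],
])

```text
t: 3.1
position: [0.5709, 0.087, 0.1825]
tool_rot: [-1.189, 1.239, -1.24]
wrist_force: [-1.0, 0.1, 1.1]
finger_gap: 0.0858
```

```bash
python3 - <<'E'
from h import *
s=sense();print(s["position"],s["joint_pos"]);M=R.from_rotvec(s["tool_rot"]).as_matrix();print(M.round(3))
o=[]
for n in("scene","top"):
    im=grab_frame(n)[:,:,::-1].copy()
    p=camera_params(n);q=np.linalg.inv(p["extrinsics"])@[*s["position"],1];u=p["camera_matrix"]@q[:3];u=u[:2]/u[2];print(n,u)
    u=u.round().astype(int);print(u)
    o.append(cv2.resize(im[u[1]-50:u[1]+50,u[0]-50:u[0]+50],(400,400),interpolation=cv2.INTER_CUBIC))
cv2.imwrite("pics/above.png",np.hstack(o))
E
```

```text
[0.57091238 0.08703764 0.18253231] [ 1.87727285e-02  4.77979277e-01  1.45014414e+00 -3.22371685e-04
  1.21269556e+00  5.98862680e-02]
[[-0.041  0.001  0.999]
 [-0.999 -0.    -0.041]
 [ 0.    -1.     0.001]]
scene [279.26596641 198.21444463]
[279 198]
top [213.8330014  169.64948788]
[214 170]
```

View pics/above.png

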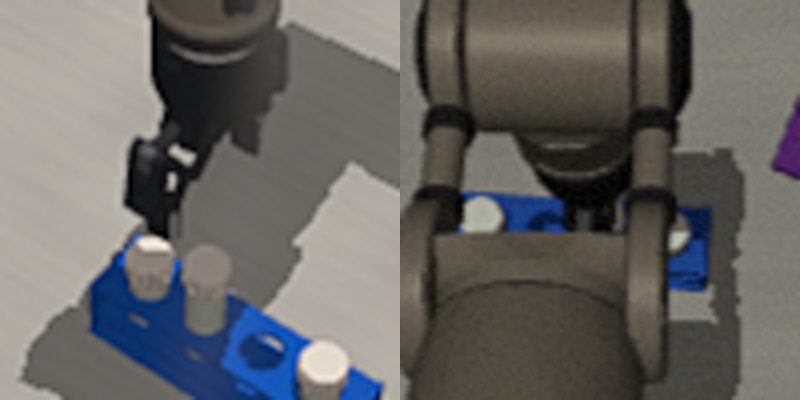

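The scene crop shows the open fingers above the tall tube: the +x finger is at scene px (268,205), where projection puts it. The TCP is about 4 mm short in y. I correct that, descend and grip.

Request:
send_rows([
  [100, -0.0035, 0.025, 0.001, 0, 0, 0],
  [100, 0, 0.03, 0, 0, 0, 0],
  [100, 0, 0.025, 0, 0, 0, 0],
  [100, 0, 0.0165, 0, 0, 0, 0],
  [100, 0, 0, 0, 0, 0, 0],
])

```text
t: 3.82
position: [0.5717, 0.0911, 0.0847]
tool_rot: [-1.19, 1.239, -1.239]
wrist_force: [-0.1, 0.5, -1.4]
finger_gap: 0.0852
```

Request:
send_rows([
  [0, 0, 0, 0, 0, 0, 0],
  [0, 0, 0, 0, 0, 0, 0],
  [0, 0, 0, 0, 0, 0, 0],
  [0, 0, 0, 0, 0, 0, 0],
  [0, 0, 0, 0, 0, 0, 0],
], newtons=60)

```text
t: 4.45
position: [0.5724, 0.0914, 0.0857]
tool_rot: [-1.189, 1.237, -1.239]
wrist_force: [-0.8, 0.7, 6.3]
finger_gap: 0.0323
```

Request:
send_rows([
  [0, 0, 0, 0, 0, 0, 0],
  [0, 0, 0, 0, 0, 0, 0],
  [0, 0, 0, 0, 0, 0, 0],
])

```text
t: 4.82
position: [0.5724, 0.0914, 0.0857]
tool_rot: [-1.189, 1.237, -1.239]
wrist_force: [-0.5, 1.0, 5.9]
finger_gap: 0.0324
```

Request:
send_rows([
  [0, 0, -0.02, 0, 0, 0, 0],
  [0, 0, -0.035, 0, 0, 0, 0],
  [0, 0, -0.04, 0, 0, 0, 0],
  [0, 0, -0.045, 0, 0, 0, 0],
  [0, 0, -0.04, 0, 0, 0, 0],
])

```text
t: 5.45
position: [0.5717, 0.0914, 0.2662]
tool_rot: [-1.19, 1.238, -1.239]
wrist_force: [0.2, 0.2, -0.4]
finger_gap: 0.0325
```

Request:
send_rows([
  [0, 0, -0.02, 0, 0, 0, 0],
  [0, 0, 0, 0, 0, 0, 0],
  [0, 0, 0, 0, 0, 0, 0],
])

```text
t: 5.82
position: [0.5713, 0.0913, 0.2833]
tool_rot: [-1.192, 1.24, -1.238]
wrist_force: [-0.2, 0.7, -0.6]
finger_gap: 0.0325
```

```bash
python3 - <<'E'
from h import *
s=sense();print(s["position"],s["wrist_force"],s["finger_gap"],s["t"]);M=R.from_rotvec(s["tool_rot"]).as_matrix()
n="scene";im=grab_frame(n)[:,:,::-1].copy()
p=camera_params(n);q=np.linalg.inv(p["extrinsics"])@[*s["position"],1];u=p["camera_matrix"]@q[:3];u=(u[:2]/u[2]).round().astype(int);print(u)
cv2.imwrite("pics/lift.png",cv2.resize(im[u[1]-50:u[1]+70,u[0]-60:u[0]+60],(480,480),interpolation=cv2.INTER_CUBIC))
# plan
az=np.radians(143.9);h=np.array([np.cos(az),np.sin(az),0]);f=.588*h+np.array([0,0,.809])
lens=np.array([.635,-.283,.111]);foc=lens+.05*f
# grasp: TCP is tip + d f
d=s["position"][2]-.0857+.082-(s["position"][2]-.0857)
tcp=foc+.082*f;y0=M[:,1];r,_=R.align_vectors([[*-f]],[[*y0]])
print("f",f,"focus",foc,"tcp",tcp,"world rotvec",r.as_rotvec(),"tool rotvec",M.T@r.as_rotvec(),"shift tool",M.T@(tcp-s["position"]))
E
```

```text
[0.57127462 0.09132664 0.28326399] [-0.17545061  0.66238815 -0.55349565] 0.032484233881774835 5.825
[282 174]
f [-0.47509805  0.34644746  0.809     ] focus [ 0.6112451  -0.26567763  0.15145   ] tcp [ 0.57228706 -0.23726894  0.217788  ] world rotvec [-0.37032237 -0.51017025  0.00099846] tool rotvec [ 5.24570937e-01 -2.16840434e-19 -3.49626476e-01] shift tool [0.3282752  0.0655264  0.01431312]
```

View pics/lift.png

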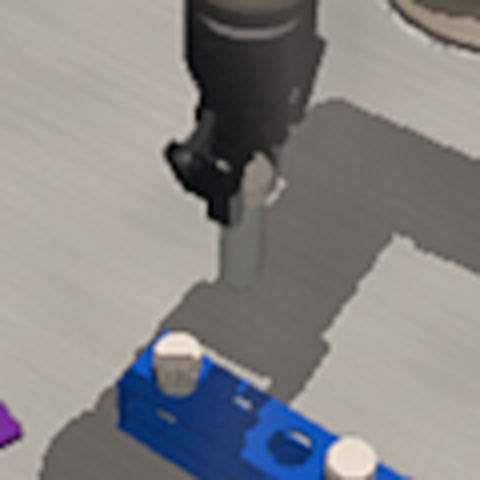

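The tube is lifted clear, held by the cap and hanging roughly straight (tip at crop (240,285)). Next I move to a standoff 80 mm up the line of sight from the final pose, then tilt.

Request:
send_rows([
  [0, 0.04, 0, -0.003, 0, 0, 0],
  [0, 0.05, 0, -0.004, 0, 0, 0],
  [0, 0.06, 0, -0.005, 0, 0, 0],
  [0, 0.06, 0, -0.005, 0, 0, 0],
  [0, 0.05, 0, -0.004, 0, 0, 0],
])

```text
t: 6.5
position: [0.5395, -0.1696, 0.2834]
tool_rot: [-1.191, 1.241, -1.238]
wrist_force: [0.1, 0.8, -1.3]
finger_gap: 0.0323
```

Request:
send_rows([
  [0, 0.042, 0, -0.0036, 0, 0, 0],
  [0, 0, 0, 0, 0.105, 0, -0.07],
  [0, 0, 0, 0, 0.105, 0, -0.07],
  [0, 0, 0, 0, 0.105, 0, -0.07],
  [0, 0, 0, 0, 0.105, 0, -0.07],
])

```text
t: 7.12
position: [0.5346, -0.2091, 0.2837]
tool_rot: [-1.069, 0.77, -1.612]
wrist_force: [0.2, -0.6, -1.0]
finger_gap: 0.0319
```

Request:
send_rows([
  [0, 0, 0, 0, 0.105, 0, -0.07],
  [0, 0, 0, 0, 0, 0, 0],
  [0, 0, 0, 0, 0, 0, 0],
])

```text
t: 7.5
position: [0.5357, -0.2098, 0.285]
tool_rot: [-1.031, 0.65, -1.69]
wrist_force: [-0.6, -0.5, -0.1]
finger_gap: 0.0322
```

```bash
cat >look.py <<'E'
from h import *
import sys
s=sense();M=R.from_rotvec(s["tool_rot"]).as_matrix();print(s["position"],s["joint_pos"],s["wrist_force"],s["finger_gap"],s["t"],"tool y",M[:,1])
o=[]
for n in("scene","top"):
    im=grab_frame(n)[:,:,::-1].copy();c=(165,165) if n=="scene" else (325,160)
    cv2.imwrite(f"pics/{sys.argv[1]}_{n}.png",im)
    o.append(cv2.resize(im[c[1]-40:c[1]+40,c[0]-40:c[0]+40],(400,400),interpolation=cv2.INTER_CUBIC))
    p=camera_params(n)
    for d in(0,.082):
        q=np.linalg.inv(p["extrinsics"])@[*(s["position"]+M[:,1]*d),1];u=p["camera_matrix"]@q[:3];print(n,d,u[:2]/u[2])
cv2.imwrite(f"pics/{sys.argv[1]}.png",np.hstack(o))
E
python3 look.py so
```

```text
[ 0.53568804 -0.20976258  0.28495205] [-0.44881852  0.11611284  1.84463971 -0.1966827   0.56791489 -0.27611597] [-0.60634331 -0.53577032 -0.13033107] 0.032224180028591 7.5 tool y [ 0.47623321 -0.34601775 -0.80837717]
scene 0 [197.93884101 119.29729399]
scene 0.082 [184.04601734 140.3806997 ]
top 0 [322.09088888 175.86525892]
top 0.082 [326.45028452 168.11327133]
```

View pics/so.png

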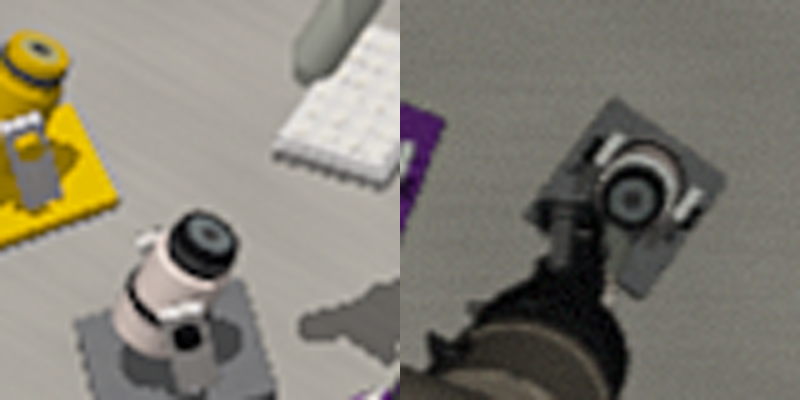

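In the scene crop the tube tip is at full-image (185.6,139.6), against (184.0,140.4) predicted from the grip, so the tube has not slipped. In the top view the tube axis runs into the lens at (331.6,159.4). I now advance along the tool's y.

Request:
send_rows([
  [0, 0, 0.015, 0, 0, 0, 0],
  [0, 0, 0.025, 0, 0, 0, 0],
  [0, 0, 0.025, 0, 0, 0, 0],
  [0, 0, 0.015, 0, 0, 0, 0],
  [0, 0, 0, 0, 0, 0, 0],
])

```text
t: 8.22
position: [0.5733, -0.2375, 0.2185]
tool_rot: [-1.032, 0.652, -1.69]
wrist_force: [-0.7, 0.4, -0.4]
finger_gap: 0.0324
```

Request:
send_rows([
  [0, 0, 0, 0, 0, 0, 0],
  [0, 0, 0, 0, 0, 0, 0],
  [0, 0, 0, 0, 0, 0, 0],
])

```text
t: 8.6
position: [0.5734, -0.2371, 0.221]
tool_rot: [-1.03, 0.647, -1.692]
wrist_force: [0.0, -0.1, -0.9]
finger_gap: 0.0327
```

```bash
python3 look.py fin
```

```text
[ 0.57344132 -0.23705026  0.22101785] [-0.46760559  0.27091355  1.84542022 -0.23876729  0.40955179 -0.23857865] [ 0.03983577 -0.13437698 -0.92336074] 0.03268970085217166 8.6 tool y [ 0.47832009 -0.3470327  -0.80670824]
scene 0 [184.52544909 139.68382522]
scene 0.082 [171.36429004 159.54666006]
top 0 [326.27834447 168.33863985]
top 0.082 [330.1079528  161.53414254]
```

View pics/fin.png

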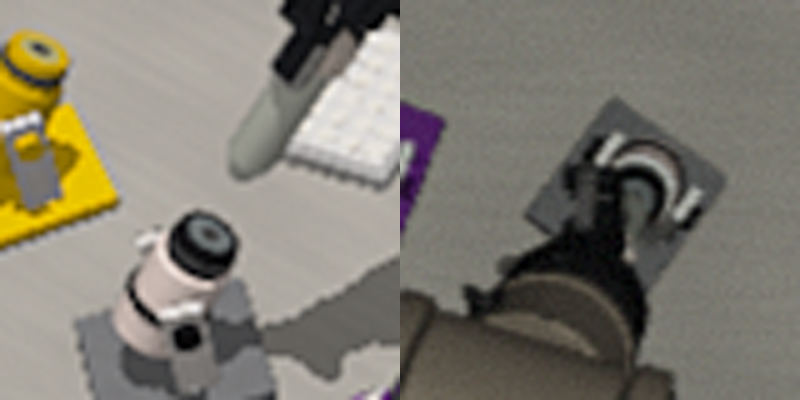

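The scene crop shows the tip at full-image (172.8,159.6) and the lens at (166.8,171.4). The focus should appear at about (176,157.8), so the tip is about 7 mm too near; the top view gives the same sense. I back off slightly.

Request:
send_rows([
  [0, 0, -0.006, -0.003, 0, 0, 0],
  [0, 0, 0, 0, 0, 0, 0],
  [0, 0, 0, 0, 0, 0, 0],
  [0, 0, 0, 0, 0, 0, 0],
  [0, 0, 0, 0, 0, 0, 0],
])

```text
t: 9.32
position: [0.5679, -0.2353, 0.2235]
tool_rot: [-1.031, 0.649, -1.691]
wrist_force: [0.6, 0.1, -1.1]
finger_gap: 0.0325
```

```bash
python3 look.py fin2; python3 -c "
from h import *
s=sense();print(np.abs(s['qd']).max());M=R.from_rotvec(s['tool_rot']).as_matrix();print('tip',s['position']+.082*M[:,1])"
```

```text
[ 0.56793823 -0.23525465  0.22345186] [-0.46956642  0.25804728  1.85500371 -0.23379373  0.41374905 -0.24503689] [ 0.55762524  0.14319954 -1.05672476] 0.032484770765563435 9.325 tool y [ 0.47724727 -0.34661149 -0.80752431]
scene 0 [186.14792804 138.20163664]
scene 0.082 [172.97231591 158.10802666]
top 0 [325.89781759 169.98146109]
top 0.082 [329.74962066 163.07717847]
0.0015455680596131221
tip [ 0.60709531 -0.26366848  0.15729398]
```

View pics/fin2.png

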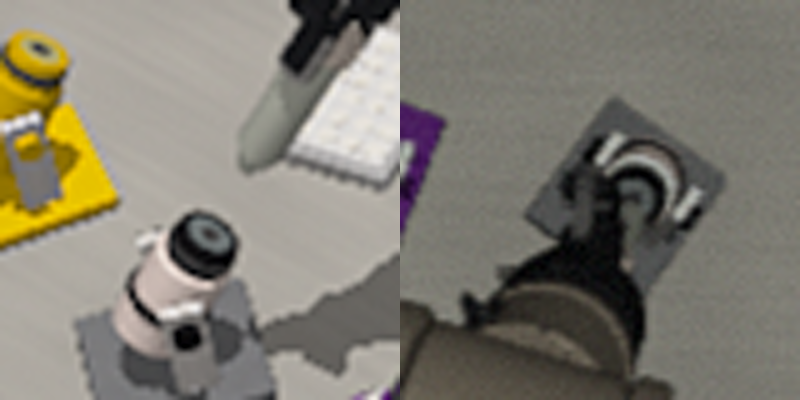

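The tip is at scene (175,158), against (176,157.8) expected; in the top view it projects to (329.7,163.1), against (329.7,162.9). The tube is still, held at a 32.5 mm gap, and points at the lens. Handing in.

```bash
python3 -c "
from bench import *
print(hand_in())"
```

```text
the job is handed in; nothing more can be done
None
```

I took the tall tube out of the rack by its cap and moved it round to the grey and white inspection camera. It was tilted 36° to point at the lens, and I handed in at about 9.3 s with it still held there.

**Tip position:** in both views the tip was within about 1 px (roughly 3 mm) of where the focus should appear. The scene view gave (175,158) against (176,158) expected. In the top view the gripper hides the tip, so that match, (329.7,163.1) against (329.7,162.9), uses the tip position computed from the arm pose.

**Tip height:** this check disagreed slightly. The arm pose puts the tip at z ≈ 0.157, about 6 mm above the nominal 0.151. From that pose the tip is about 7 mm from my first estimate of the focus, still inside the 18 mm limit.

**Alignment:** the tool axis was within about 1° of the estimated line of sight. In the scene view the tube showed no tilt in the grip.

**Grip and other objects:** the fingers held at a gap of 32.5 mm with the arm at rest. Wrist forces stayed low, so I saw no sign of touching the camera. I did not measure the short tubes, the plate or the jar again at the end, but the tool never went near the plate or the jar and touched only the tall tube in the rack.

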